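# Latch the shoeshine kit's sliding lid

### The job

Close up the shoeshine kit: slide the lid shut until it meets the felt, hook the latch's wire bail under the lip of the keeper on the lid and, with it hooked, press the lever over and fully down so that it snaps past centre and draws the lid home. Leave the tins and the brush where they are, and let go of everything at the end.

Things in the scene. Friction and masses are not known exactly. Their poses are not given: they have to be found in the camera images.
- kit: The pine kit box, fixed to the bench: 200 mm wide (its x), 340 mm long (its y), top 110 mm above the bench. Origin under its centre; z up. Its y < 0 half is topped by a fixed deck with the toggle latch on the centre line; its y > 0 half is a compartment with a sliding lid. Lid, lever and bail all move in the plane x = 0 of this frame.
- felt_edge (a point): Middle of the edge of the grey felt strip along the deck's edge, the lid's soft stop (kit x = 0, y = 0.0055, just below the top). The lid meets it while still 5.5 mm open; from there the felt pushes back with 4 N per mm.
- lid (a joint): How far the sliding lid is open, m, along the kit's +y: 0 = drawn home, 0.0055 = just meeting the felt, starts 0.03 to 0.07. It slides with about 2.5 N of friction and stays where left. The lid is 178 mm wide, 172 mm long and 8 mm thick; its top is level with the deck (110 mm above the bench).
- cleat (a point): Centre of the wooden cleat on top of the lid, to push the lid by: 90 mm long across (x), 14 mm thick (y), 18 mm tall, standing on the lid's top (centre 9 mm above it). It moves with the lid; axes as the kit's. Bare lid lies beyond it on its +y side.
- keeper (a point): Where the bail's crossbar centre sits when hooked in the brass keeper: 16 mm above the lid's top. It moves with the lid (kit y = 0.020 when the lid is home); axes as the kit's. The hook is 18 mm wide (x); its upright back ends 2.5 mm to the -y side of this point. A ledge 22 mm wide, running 25 mm to the +y side, carries the crossbar at this height.
- lip (a point): Free edge of the hook's lip, 4 mm thick, which reaches out in +y from the top of the hook's back: edge 1.5 mm to the +y side of the keeper point, underside 8 mm and top 12 mm above it. So the crossbar must come down on the +y side with its centre 4 mm or more beyond the keeper point, then be drawn back in -y under the lip. This point is mid-thickness; it moves with the lid.
- bail_bar (a point): Middle of the crossbar at the free end of the wire bail: a 5 mm thick nickelled rod along the kit's x, with a round button of 10 mm diameter on each end; 48 mm over the buttons' flat end faces, which is where to grip it, from above. The bail is a U 31 mm wide (legs at x = +-15.5 mm), 80 mm from its pivot on the lever to this bar.
- lever_pivot (a point): The lever's fixed pivot on the deck: kit x = 0, y = -0.045, 16 mm above the deck. Its axis is the kit's x.
- lever_end (a point): Free end of the lever handle, a nickelled flat 16 mm wide, 4 mm thick, reaching 52 mm from its pivot. It stands between the bail's legs.
- lever (a joint): Lever angle, rad: 0 = fully down on its stop, flat along the deck, pointing to the kit's -y; pi/2 = upright; starts 1.9 to 2.3, leaning to +y; stop at 2.5. Friction 0.03 N m holds it where left. With the bail hooked, dead centre is at about 0.35; pressing takes about 5 N near the end of the handle, and past dead centre the bail's tension holds it down.
- bail_pivot (a point): Where the bail is hinged on the lever: 16 mm from the lever's pivot, 20 degrees to the lower side of the handle (the side facing the deck when the lever is down). It moves with the lever.
- bail (a joint): Angle of the bail to the lever, rad: 0 as latched, growing as it lifts. The bail's rise above level is this minus the lever's angle. A light spring stands it up (rest at about 2.8): let go unhooked it springs up again; held under the keeper's lip it stays.
- tin_a: Polish tin, 76 mm across, 26 mm tall, loose; leave alone. Origin under its centre.
- tin_b: Second polish tin, the same size; leave alone. Origin under its centre.
- coin_tin: Nickel coin tin, 60 mm across, 45 mm tall, loose; leave alone. Origin under its centre.
- brush: Welt brush, 150 mm long (its x), 22 mm wide, 27 mm tall, loose; leave alone. Origin under its centre.

How it is judged:
By the outcome, as a careful person would: the job done as asked, in the order asked, and still so for the second after the job is handed in, with the robot touching nothing.
It also fails if it takes over 58 s, if anything falls off the work surface, if the arm or the gripper's body presses on something with over 40 N, if the wrist force passes 120 N, or if a joint passes its speed limit or range.

### The arm

A 6-joint arm with a two-finger parallel gripper is mounted at the origin on the work surface. World frame = base frame: x ahead of the robot, y to its left, z up, the work surface at z = 0. Lengths are in m, angles in rad, forces in N, time in s.
With the tool pointing down it reaches from about 0.325 to 0.775 m from the base axis. Payload 5.5 kg.
Tool frame: the origin (TCP) lies at the centre of the arm's flange, where the gripper is bolted on; the fingertips stand robot.tips_ahead ahead of it and the grasp point (between the pads) lies 163 mm ahead of it (robot.tips_ahead is the distance from the TCP to the fingertips, in m); z points along the fingers, y is the line along which they close (so a half turn about z gives the same grasp; the last joint's range is limited). The gripper opens to 88 mm and grips with 3 to 60 N. Pads are 20 mm wide; open, the fingers measure 115 mm over their backs; the gripper's body (75 mm by 178 mm) begins 61 mm behind the grasp point.
Start: joints at [1.244, 0.091, 1.231, -0, 1.82, -0.057], TCP at [0.16, 0.578, 0.405] pointing down, gripper open.
Joint ranges: [-2.87, 2.87], [-0.86, 2.18], [0.17, 2.46], [-1.51, 4.65], [0.06, 2.69], [-2.65, 2.65]. Speed limits (rad/s): [2.57, 2.57, 3.01, 3.14, 3.14, 3.14].

### API

Orientations are given as a unit quaternion [w, x, y, z].
In Python, from bench import robot gives the robot as it stands.
- The arm moves only by the tool carry_out, never from a script. Its arguments are lists of equal length, an entry for each row: "dp": the shift along the tool's x, y, z each as a share of 30 mm, from -1 to 1, a list of three; "yaw": the turn about the tool's z as a share of 8 degrees, from -1 to 1. A call has 1 to 12 rows; each row shifts and turns the commanded pose from where the row before left it, along the tool's axes as they then stand; what a row does not reach is not made up. A row lasts 1/8 s, in which the tool goes at most 62.5 mm and 10.7 degrees, less where a joint would pass 70% of its speed; a pose out of reach is approached as far as the arm can. A call with a number of a shift or a turn outside -1 to 1 is refused whole. A call with a gripper value outside its range is refused whole. "fingers" is the opening, from -1 (shut) to 1 (fully open), set as the call begins (left out, the last holds). The fingers move at their own pace and stop on an object; "newtons" is the grip in N (left out, the last holds). Time passes only in rows, so rows that do not move let the fingers close. It gives the time, the measured TCP pose, the force, the opening and the grip force at its end, in the units of the state.
- robot.sense(): the state, without advancing time (a new reading comes with each control period).
- robot.get_image(name): name is "side" or "top"; returns (picture, depth): 400x640x3 uint8, blue, green, red; 400x640 float32, m along the optical axis (not along the pixel's ray), 0 where there is no reading.
- robot.camera_info(name): a dict with "mtx" (3x3 intrinsics, pixels), "R" (3x3) and "t" (3): a world point X has camera coordinates R X + t. Camera axes: x right, y down, z forward; pixel columns grow to the right and rows downward; lengths in m; the calibration is good to about 2 mm. A picture is of the moment at which its call begins. camera_info takes no time and is no camera call.
- robot.hand_in(): hands the job in; it is judged then, once.
Trained networks look in the newest picture that a camera, given by its name, has taken for a name from the list of things; names that differ only in an ending like _2 or _b are one class to them, and where a whole thing is asked for, a point or a joint stands for the part that bears it (a point fixed in the world has none). Each returns a list of dicts, best first, with "p" (0 to 1); they miss things now and then, are a little off and sometimes report something else, mostly with a low value. They report only what shows in the picture. A call takes as long as a camera call.
- robot.outline_of(camera, query): "mask" (400x640 bool, what is visible of it).
- robot.landmark_of(camera, query): "point" ([x, y, z] in m, in world coordinates, good to about 4 mm: a listed point, or the origin of a listed thing).
The state is a dict: "t": time; "qpos": joint angles; "qvel": joint speeds; "joint_torque": joint torques, N m; "ee_pos": TCP position; "tcp_rot": TCP orientation; "force": force on the tool from outside, world axes, zero at the start; "torque": the same for the moment, N m; "width": finger opening in m; "finger_force": force on a finger pad.
Only numpy, scipy, OpenCV 4.12 (cv2) and the standard library are available. Lean on these libraries where they do the work, as an engineer would, in place of code of your own. Each camera call takes 0.05 s, during which the arm holds its last target. There are 200 camera calls.

## Working session

There is one attempt and no reset: what is moved stays moved. The work goes in short steps, Python scripts to look and compute and a tool call to move; the robot and the scene stay as the last step left them, time stands still between calls to the robot, and variables do not carry over. Pictures are saved under pics/ and viewed, at most 10 in all, crops included, and the job is handed in when it is done.

Besides the shell and the picture viewer there is one more tool, called after "Emit:" as name(argument=value, ...), one argument or row to a line, values as JSON. carry_out: Moves the arm, as the interface text tells. Its arguments: {"type":"object","properties":{"dp":{"type":"array"},"yaw":{"type":"array"},"fingers":{"type":"number"},"newtons":{"type":"number"}},"required":["dp","yaw"]}

```bash
mkdir -p pics; ls; python3 - <<'E'
from bench import robot
import cv2,numpy as np
s=robot.sense(); print(s, robot.tips_ahead)
for c in("top","side"):
    im,d=robot.get_image(c); cv2.imwrite(f"pics/{c}0.png",im)
    i=robot.camera_info(c); print(c,-i["R"].T@i["t"],i["R"][2])
    for n in("kit","felt_edge","cleat","keeper","lip","bail_bar","lever_pivot","lever_end","bail_pivot","tin_a","coin_tin","brush"):
        print(n,[(np.round(r["point"],4).tolist(),round(r["p"],2)) for r in robot.landmark_of(c,n)[:3]])
E
```

```text
pics
{'t': 0.0, 'qpos': array([ 1.24428864e+00,  9.18608322e-02,  1.23185293e+00, -2.08934645e-06,
        1.81979920e+00, -5.66562749e-02]), 'qvel': array([ 0.00081629,  0.00079678, -0.00085458, -0.00040316, -0.00028198,
       -0.00092028]), 'joint_torque': array([ 2.52236416e-03, -4.46471393e+01, -4.06432593e+01,  6.98527624e-02,
        2.98622134e-02, -1.93190372e-04]), 'ee_pos': array([0.15994887, 0.57834938, 0.40352397]), 'tcp_rot': array([-1.81830576e-04,  1.34516887e-01,  9.90910836e-01, -9.42778737e-04]), 'force': array([-1.13383287,  0.19023869,  0.06141093]), 'torque': array([-0.01879669, -0.0091874 ,  0.04485038]), 'finger_force': 0.0, 'width': 0.08785802637546168} 0.182
top [ 0.4429851  -0.00201454  1.20989502] [ 0.0764263  -0.01614241 -0.99694455]
kit [([0.5755, -0.0766, 0.0019], 0.83)]
felt_edge [([0.5731, -0.0715, 0.1065], 0.71)]
cleat [([0.5874, 0.0639, 0.1169], 0.97)]
keeper [([0.5789, 0.0085, 0.1247], 0.57)]
lip [([0.5835, 0.0144, 0.1371], 0.83), ([0.4416, 0.3862, 0.0004], 0.27)]
bail_bar [([0.5757, -0.0528, 0.1878], 0.5)]
lever_pivot [([0.5708, -0.1248, 0.1217], 
[... 404 characters left out ...]
124533]
kit [([0.5757, -0.0773, 0.003], 0.95), ([0.4663, -0.4003, -0.0034], 0.68)]
felt_edge [([0.5762, -0.0694, 0.1057], 0.44)]
cleat [([0.586, 0.0645, 0.1199], 0.94)]
keeper [([0.5788, 0.0128, 0.1299], 0.86), ([0.4371, 0.3883, 0.0001], 0.64)]
lip [([0.5795, 0.0111, 0.1367], 0.82)]
bail_bar [([0.5688, -0.1195, 0.1446], 0.51), ([0.577, -0.0502, 0.1876], 0.43)]
lever_pivot [([0.5696, -0.1214, 0.1273], 0.65), ([0.5748, -0.0923, 0.1711], 0.36)]
lever_end [([0.5741, -0.0936, 0.1703], 0.64)]
bail_pivot [([0.5687, -0.1166, 0.1437], 0.56)]
tin_a [([0.5882, -0.3479, -0.002], 0.95), ([0.437, 0.3872, -0.0014], 0.54)]
coin_tin [([0.5865, 0.3439, -0.0026], 0.48)]
brush [([0.4658, -0.403, -0.002], 0.71)]
```

View pics/top0.png

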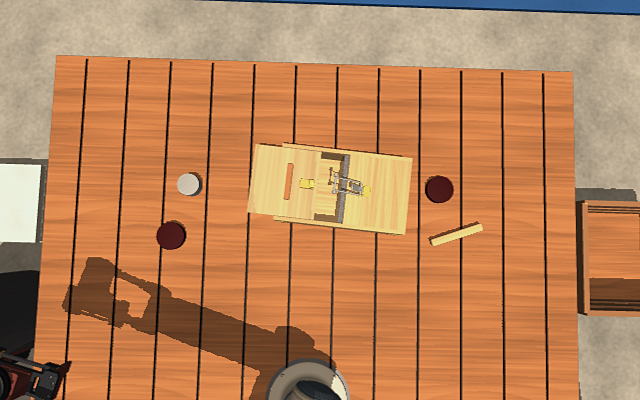

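View pics/side0.png

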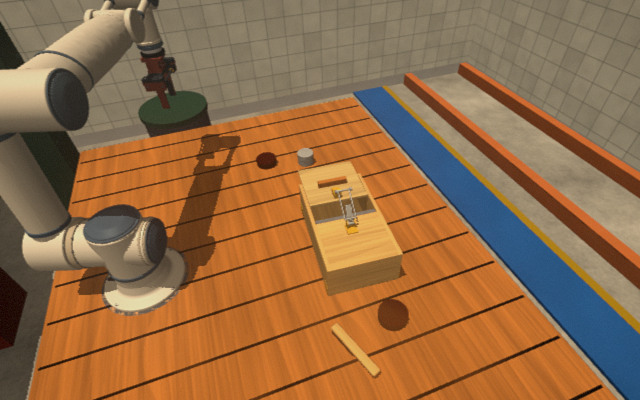

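```bash
cat > h.py <<'E'
from bench import robot
import cv2,numpy as np
def cloud(c,mask=None):
    im,d=robot.get_image(c); i=robot.camera_info(c); K=i["mtx"]
    v,u=np.nonzero((d>0)&(mask if mask is not None else True))
    z=d[v,u]; P=np.c_[(u-K[0,2])/K[0,0]*z,(v-K[1,2])/K[1,1]*z,z]
    return (P-i["t"])@i["R"],im
E
python3 - <<'E'
from h import *
from scipy.optimize import least_squares
P,im=cloud("top")
b=(abs(P[:,0]-.576)<.16)&(abs(P[:,1]+.06)<.27)
A=P[b&(P[:,2]>.09)&(P[:,2]<.118)]
for lab,S in(("all",A),("deck",A[A[:,1]<-.10])):
    print(lab,np.median(S[:,2]),cv2.minAreaRect((S[:,:2]*1000).astype(np.float32)))
obs={"kit":[],"felt_edge":[],"lever_pivot":[],"cleat":[],"keeper":[],"lip":[],"bail_bar":[],"lever_end":[]}
for k in range(3):
  for c in("top","side"):
    robot.get_image(c)
    for n in obs:
      r=[q for q in robot.landmark_of(c,n) if abs(q["point"][0]-.577)<.03 and abs(q["point"][1]+.03)<.13]
      if r: obs[n].append(np.array(r[0]["point"]))
for n in obs: print(n,np.round(obs[n],4).tolist())
m={n:np.median(v,axis=0) for n,v in obs.items()}
kn={"kit":(0,0),"felt_edge":(.0055,0),"lever_pivot":(-.045,0),"cleat":(None,0),"keeper":(.02,1),"lip":(.0215,1)}
def f(q):
    x,y,a,o,cl=q; e=np.array([-np.sin(a),np.cos(a)]);R=[]
    for n,(ky,l) in kn.items():
        yy=cl if ky is None else ky+l*o
        R+=list(m[n][:2]-(np.array([x,y])+e*yy))
    return np.array(R)*1e3
s=least_squares(f,[.576,-.077,-.08,.06,.14]);q=s.x;print(np.round(q,4),np.round(s.fun,1))
e=np.array([-np.sin(q[2]),np.cos(q[2])]);ex=np.array([e[1],-e[0]])
for n in m: dd=m[n][:2]-q[:2];print(n,"kit",np.round([dd@ex,dd@e,m[n][2]],4))
E
```

```text
all 0.11100604099001195 ((577.3695068359375, -43.591644287109375), (409.7451477050781, 200.79025268554688), 84.94465637207031)
deck 0.11111493861745825 ((566.111572265625, -170.34609985351562), (155.57803344726562, 200.81671142578125), 85.09475708007812)
kit [[0.5719, -0.0793, 0.0017], [0.5696, -0.0727, 0.0027], [0.5763, -0.0807, 0.0003], [0.5738, -0.0748, -0.0013], [0.5715, -0.0764, 0.0004], [0.5729, -0.077, -0.0005]]
felt_edge [[0.5749, -0.0688, 0.1062], [0.5754, -0.0718, 0.1041], [0.5703, -0.0713, 0.1071], [0.5752, -0.0708, 0.1024], [0.5725, -0.0696, 0.1065], [0.5753, -0.0711, 0.1029]]
lever_pivot [[0.5695, -0.1227, 0.1224], [0.5708, -0.1173, 0.1269], [0.5709, -0.1231, 0.1196], [0.5704, -0.1208, 0.1252], [0.569, -0.1255, 0.1239], [0.5712, -0.1194, 0.1247]]
cleat [[0.5886, 0.0609, 0.119], [0.5814, 0.0103, 0.1254], [0.5833, 0.0629, 0.117], [0.584, 0.0653, 0.1177], [0.5833, 0.0634, 0.1166], [0.5851, 0.0625, 0.1174]]
keeper [[0.5794, 0.007, 0.1235], [0.5814, 0.0119, 0.1265], [0.5823, 0.0104, 0.126], [0.5809, 0.0144, 0.1264], [0.5808, 0.0097, 0.121], [0.5822, 0.0138, 0.1277]]
lip [[0.5
[... 157 characters left out ...]
r [[0.5783, -0.0532, 0.1879], [0.5781, -0.0483, 0.187], [0.5784, -0.0521, 0.1826], [0.5819, -0.0486, 0.1854], [0.5794, -0.0528, 0.184], [0.5772, -0.0509, 0.1839]]
lever_end [[0.5684, -0.0664, 0.1084], [0.5734, -0.0951, 0.1694], [0.5741, -0.0938, 0.17], [0.5763, -0.0951, 0.1704], [0.5744, -0.0922, 0.1708]]
[ 0.5738 -0.0767 -0.075   0.0675  0.1397] [-1.4 -0.   0.8  0.2  0.2 -0.2 -0.6  0.   0.8  0.6  0.3 -0.7]
kit kit [-0.0014 -0.0001  0.0004]
felt_edge kit [0.0008 0.0058 0.1052]
lever_pivot kit [ 0.0002 -0.0452  0.1243]
cleat kit [-0.0006  0.1397  0.1176]
keeper kit [0.0007 0.0881 0.1262]
lip kit [0.0003 0.0884 0.1368]
bail_bar kit [0.0026 0.0255 0.1847]
lever_end kit [ 0.0016 -0.017   0.17  ]
```

Emit:
carry_out(
  dp=[
    [0, 0, 0],
    [0, 0, 0],
    [0, 0, 0],
    [0, 0, 0],
    [0, 0, 0],
    [0, 0, 0],
    [0, 0, 0],
    [0, 0, 0],
    [0, 0, 0],
    [0, 0, 0],
    [0, 0, 0],
  ],
  yaw=[
    [1],
    [1],
    [1],
    [1],
    [1],
    [1],
    [1],
    [1],
    [1],
    [0.94],
    [0],
  ],
  fingers=-1,
  newtons=10,
)

```text
validation failed for argument at $.ya...
```

Emit:
carry_out(
  dp=[
    [0, 0, 0],
    [0, 0, 0],
    [0, 0, 0],
    [0, 0, 0],
    [0, 0, 0],
    [0, 0, 0],
    [0, 0, 0],
    [0, 0, 0],
    [0, 0, 0],
    [0, 0, 0],
    [0, 0, 0],
  ],
  yaw=[1, 1, 1, 1, 1, 1, 1, 1, 1, 0.94, 0],
  fingers=-1,
  newtons=10,
)

```text
t: 5.42
ee_pos: [0.1599, 0.5783, 0.4046]
tcp_rot: [0.0, 0.737, 0.676, -0.0]
force: [0.2, 0.3, 1.0]
width: 0.0004
finger_force: 0.0
```

Emit:
carry_out(
  dp=[
    [-0.94, 0.98, 0],
    [-0.94, 0.98, 0],
    [-0.94, 0.98, 0],
    [-0.94, 0.98, 0],
    [-0.94, 0.98, 0],
    [-0.94, 0.98, 0],
    [-0.94, 0.98, 0],
    [-0.94, 0.98, 0],
    [-0.94, 0.98, 0],
    [-0.94, 0.98, 0],
    [-0.94, 0.98, 0],
    [0, 0, 0],
  ],
  yaw=[0, 0, 0, 0, 0, 0, 0, 0, 0, 0, 0, 0],
)

```text
t: 6.92
ee_pos: [0.4564, 0.2394, 0.4044]
tcp_rot: [0.0, 0.738, 0.675, -0.0]
force: [-0.5, 0.2, 0.1]
width: 0.0006
finger_force: 0.0
```

```bash
cat >> h.py <<'E'
def kit(p):
    O=np.array([.5744,-.077]);a=-.0873;d=np.array(p[:2])-O
    return np.round([d@[np.cos(a),np.sin(a)],d@[-np.sin(a),np.cos(a)],p[2]],4)
def st():
    s=robot.sense();print("t",round(s["t"],2),"tip kit",kit(s["ee_pos"])-[0,0,.182],"rot",np.round(s["tcp_rot"],4),"F",np.round(s["force"],1),"w",s["width"])
E
python3 -c "
from h import *
st()"
```

```text
t 6.92 tip kit [-0.1451  0.305   0.2224] rot [ 2.000e-04  7.375e-01  6.753e-01 -2.000e-04] F [-0.5  0.2  0.1] w 0.0005940271342422859
```

Emit:
carry_out(
  dp=[
    [-0.91, 0.97, 0],
    [-0.91, 0.97, 0],
    [-0.91, 0.97, 0],
    [-0.91, 0.97, 0],
    [-0.91, 0.97, 0],
    [0, 0, 0.9],
    [0, 0, 0.9],
    [0, 0, 0.9],
    [0, 0, 0.85],
    [0, 0, 0],
    [0, 0, 0],
  ],
  yaw=[0, 0, 0, 0, 0, 0, 0, 0, 0, 0, 0],
)

```text
t: 8.3
ee_pos: [0.5883, 0.0932, 0.2995]
tcp_rot: [0.0, 0.737, 0.676, 0.001]
force: [-0.3, -0.1, -0.0]
width: 0.0005
finger_force: 0.0
```

```bash
python3 -c "
from h import *
st()
im,d=robot.get_image('side'); cv2.imwrite('pics/s1.png',cv2.resize(im[120:300,240:440],None,fx=3,fy=3))"
```

```text
t 8.3 tip kit [-0.001   0.1708  0.1175] rot [3.000e-04 7.366e-01 6.763e-01 6.000e-04] F [-0.3 -0.1 -0. ] w 0.0004947773480190799
```

View pics/s1.png

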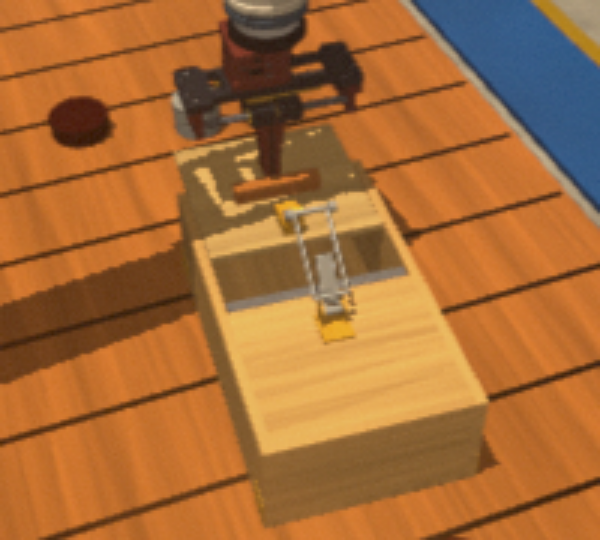

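Emit:
carry_out(
  dp=[
    [-0.3, 0, 0],
    [-0.3, 0, 0],
    [-0.3, 0, 0],
    [-0.3, 0, 0],
    [-0.3, 0, 0],
    [-0.3, 0, 0],
    [-0.3, 0, 0],
    [0, 0, 0],
    [0, 0, 0],
  ],
  yaw=[0, 0, 0, 0, 0, 0, 0, 0, 0],
)

```text
t: 9.48
ee_pos: [0.5827, 0.0295, 0.2975]
tcp_rot: [-0.0, 0.737, 0.676, -0.001]
force: [0.0, 0.4, 0.0]
width: 0.0006
finger_force: 0.0
```

```bash
cat > look.py <<'E'
from h import *
import sys
st()
for c in("top","side"):
    robot.get_image(c)
    for n in sys.argv[1:]:
        print(c,n,[(kit(r["point"]).tolist(),round(r["p"],2)) for r in robot.landmark_of(c,n)[:2]])
E
python3 look.py cleat keeper lip
```

```text
t 9.47 tip kit [-0.001   0.1068  0.1155] rot [-2.000e-04  7.373e-01  6.755e-01 -8.000e-04] F [0.  0.4 0. ] w 0.0005618801385193083
top cleat [([-0.001, 0.085, 0.1155], 0.71)]
top keeper [([-0.001, 0.0295, 0.1242], 0.72)]
top lip [([0.0, 0.0318, 0.1397], 0.76)]
side cleat []
side keeper [([-0.0012, 0.0349, 0.1253], 0.65)]
side lip [([-0.0004, 0.0356, 0.1353], 0.91)]
```

Emit:
carry_out(
  dp=[
    [-0.07, 0, 0],
    [-0.07, 0, 0],
    [-0.07, 0, 0],
    [-0.07, 0, 0],
  ],
  yaw=[0, 0, 0, 0],
)

```text
t: 10.38
ee_pos: [0.5821, 0.0215, 0.2982]
tcp_rot: [-0.0, 0.737, 0.676, 0.0]
force: [-0.3, 2.8, -0.1]
width: 0.0004
finger_force: 1.3
```

Emit:
carry_out(
  dp=[
    [-0.04, 0, 0],
    [-0.04, 0, 0],
  ],
  yaw=[0, 0],
)

```text
t: 10.62
ee_pos: [0.5819, 0.0198, 0.2982]
tcp_rot: [-0.001, 0.737, 0.676, 0.001]
force: [0.2, 7.0, 0.8]
width: 0.0006
finger_force: 3.8
```

```bash
python3 look.py cleat keeper lip
```

```text
t 10.62 tip kit [-0.0009  0.0971  0.1162] rot [-7.000e-04  7.369e-01  6.760e-01  8.000e-04] F [0.2 7.  0.8] w 0.0005907054693390175
top cleat [([0.0001, 0.0784, 0.1165], 0.93)]
top keeper [([-0.0009, 0.0217, 0.1256], 0.7)]
top lip [([0.0006, 0.0264, 0.1372], 0.7)]
side cleat [([-0.0021, 0.0789, 0.1193], 0.66), ([0.0379, -0.2706, -0.0021], 0.62)]
side keeper [([-0.0016, 0.0251, 0.1275], 0.85)]
side lip [([-0.0032, 0.0314, 0.136], 0.85), ([-0.0032, -0.043, 0.1429], 0.31)]
```

Emit:
carry_out(
  dp=[
    [0.4, 0, 0],
    [0, 0, -1],
    [0, 0, -1],
    [0, 0, -1],
    [0, 0, -0.8],
    [-0.8, 0, 0],
    [-0.8, 0, 0],
    [0, 0, 0],
  ],
  yaw=[0, 0, 0, 0, 0, 0, 0, 0],
  fingers=-1,
)

```text
t: 12.02
ee_pos: [0.5787, -0.0179, 0.4121]
tcp_rot: [0.0, 0.738, 0.675, -0.0]
force: [-0.1, -0.1, -0.2]
width: 0.0009
finger_force: 0.0
```

```bash
python3 look.py bail_bar keeper lip lever_end cleat lever_pivot felt_edge
```

```text
t 12.03 tip kit [-0.0009  0.0593  0.2301] rot [ 4.000e-04  7.380e-01  6.748e-01 -4.000e-04] F [-0.1 -0.1 -0.2] w 0.0008514778864036226
top bail_bar [([0.0039, 0.0243, 0.1845], 0.43)]
top keeper [([-0.003, 0.0235, 0.1226], 0.64)]
top lip [([-0.0009, 0.0212, 0.134], 0.74)]
top lever_end [([-0.0016, -0.0164, 0.1706], 0.48)]
top cleat [([-0.0026, 0.0775, 0.1178], 0.57)]
top lever_pivot []
top felt_edge []
side bail_bar [([0.0002, 0.0284, 0.191], 0.58)]
side keeper [([-0.0027, 0.0263, 0.1265], 0.81)]
side lip [([-0.004, 0.0267, 0.1369], 0.56), ([0.001, 0.079, 0.1197], 0.47)]
side lever_end [([0.0051, -0.019, 0.1676], 0.48)]
side cleat [([-0.0036, 0.0819, 0.1199], 0.95)]
side lever_pivot [([0.0038, -0.0434, 0.1274], 0.76)]
side felt_edge [([-0.1779, 0.4493, 0.0028], 0.74), ([-0.0003, 0.0082, 0.1012], 0.65)]
```

Emit:
carry_out(
  dp=[
    [-0.58, 0.05, 0],
    [-0.58, 0, 0],
    [0, 0, 0],
    [0, 0, 0],
    [0, 0, 0.5],
    [0, 0, 0.5],
    [0, 0, 0.5],
    [0, 0, 0.27],
    [0, 0, 0],
  ],
  yaw=[0, 0, 0, 0, 0, 0, 0, 0, 0],
  fingers=1,
)

```text
t: 13.95
ee_pos: [0.5771, -0.0515, 0.3579]
tcp_rot: [-0.001, 0.737, 0.676, -0.001]
force: [-0.1, -0.3, 0.9]
width: 0.0865
finger_force: 0.0
```

```bash
python3 -c "
from h import *
st()
im,d=robot.get_image('side'); cv2.imwrite('pics/s2.png',cv2.resize(im[120:260,270:430],None,fx=4,fy=4,interpolation=cv2.INTER_CUBIC))"
```

```text
t 13.95 tip kit [0.0005 0.0257 0.1759] rot [-7.000e-04  7.371e-01  6.758e-01 -5.000e-04] F [-0.1 -0.3  0.9] w 0.08649213939787317
```

View pics/s2.png

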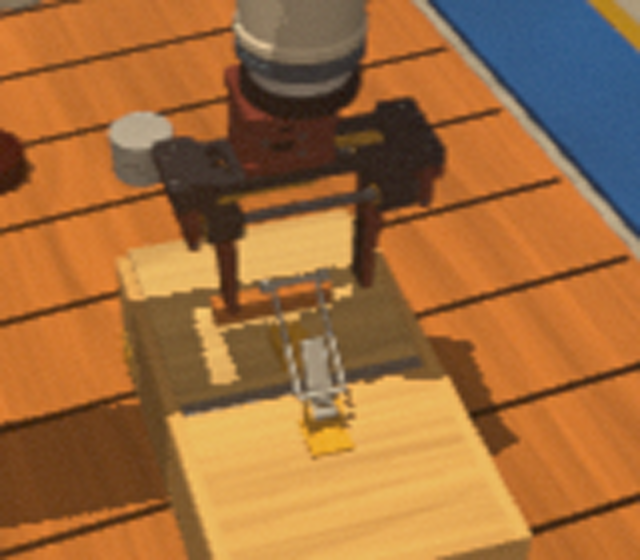

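Emit:
carry_out(
  dp=[
    [0, 0, 0],
    [0, 0, 0],
    [0, 0, 0],
    [0, 0, 0],
    [0, 0, 0],
    [0, 0, 0],
  ],
  yaw=[0, 0, 0, 0, 0, 0],
  fingers=-1,
  newtons=12,
)

```text
t: 14.75
ee_pos: [0.577, -0.0513, 0.359]
tcp_rot: [-0.001, 0.737, 0.676, -0.0]
force: [-4.2, 2.1, 1.9]
width: 0.0476
finger_force: 12.0
```

```bash
python3 look.py bail_bar lever_end
```

```text
t 14.75 tip kit [0.0003 0.0258 0.177 ] rot [-7.000e-04  7.370e-01  6.759e-01 -3.000e-04] F [-4.2  2.1  1.9] w 0.04762591891953066
top bail_bar []
top lever_end [([-0.0007, -0.0168, 0.171], 0.48)]
side bail_bar [([-0.1755, 0.4524, 0.0017], 0.71), ([0.0022, 0.0278, 0.1867], 0.48)]
side lever_end [([0.0051, -0.0157, 0.1718], 0.51), ([-0.0026, 0.0288, 0.1356], 0.37)]
```

Emit:
carry_out(
  dp=[
    [0.13, -0.03, 0.2],
    [0.1, 0, 0.2],
    [0.085, 0, 0.2],
    [0.07, 0, 0.2],
    [0.05, 0, 0.2],
    [0.033, 0, 0.2],
    [0.02, 0, 0.2],
    [0, 0, 0.2],
    [-0.01, 0, 0.2],
    [0, 0, 0],
  ],
  yaw=[0, 0, 0, 0, 0, 0, 0, 0, 0, 0],
)

```text
t: 16.3
ee_pos: [0.5776, -0.0372, 0.3043]
tcp_rot: [-0.0, 0.737, 0.676, -0.0]
force: [-3.6, 0.7, 1.3]
width: 0.0479
finger_force: 12.0
```

```bash
python3 look.py bail_bar lever_end keeper lip; python3 -c "
from h import *
im,d=robot.get_image('side'); cv2.imwrite('pics/s3.png',cv2.resize(im[150:250,290:410],None,fx=5,fy=5,interpolation=cv2.INTER_CUBIC))"
```

```text
t 16.3 tip kit [-0.0003  0.0399  0.1223] rot [-3.000e-04  7.372e-01  6.757e-01 -2.000e-04] F [-3.6  0.7  1.3] w 0.04787490171294502
top bail_bar []
top lever_end [([0.0024, -0.0189, 0.1698], 0.37)]
top keeper []
top lip [([-0.0045, 0.0055, 0.1071], 0.43)]
side bail_bar [([0.0018, 0.0387, 0.1318], 0.63)]
side lever_end [([-0.1748, 0.4528, 0.0011], 0.73), ([0.0012, -0.0155, 0.1691], 0.44)]
side keeper [([-0.001, 0.0286, 0.1263], 0.6)]
side lip [([-0.0023, 0.028, 0.1376], 0.94), ([-0.0042, 0.0785, 0.1197], 0.4)]
```

View pics/s3.png

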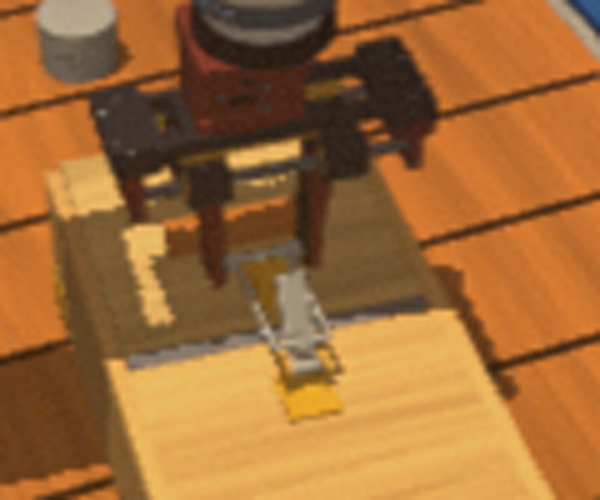

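Emit:
carry_out(
  dp=[
    [-0.01, 0, 0.08],
    [-0.01, 0, 0.08],
    [0, 0, 0],
  ],
  yaw=[0, 0, 0],
)

```text
t: 17.23
ee_pos: [0.5776, -0.0379, 0.3]
tcp_rot: [0.0, 0.737, 0.676, -0.0]
force: [-3.7, 1.6, 0.3]
width: 0.0478
finger_force: 12.0
```

Emit:
carry_out(
  dp=[
    [0, 0, 0.06],
    [0, 0, 0],
  ],
  yaw=[0, 0],
)

```text
t: 17.48
ee_pos: [0.5776, -0.038, 0.2984]
tcp_rot: [0.0, 0.737, 0.676, -0.0]
force: [-4.8, -0.2, 0.8]
width: 0.0476
finger_force: 12.0
```

Emit:
carry_out(
  dp=[
    [0, 0, 0.05],
    [0, 0, 0],
  ],
  yaw=[0, 0],
)

```text
t: 17.73
ee_pos: [0.5775, -0.0379, 0.2976]
tcp_rot: [0.0, 0.737, 0.676, 0.0]
force: [-4.2, 0.0, 3.9]
width: 0.0475
finger_force: 12.0
```

```bash
python3 look.py bail_bar keeper lip
```

```text
t 17.73 tip kit [-0.0003  0.0392  0.1156] rot [4.000e-04 7.372e-01 6.757e-01 1.000e-04] F [-4.2  0.   3.9] w 0.04747239852998035
top bail_bar []
top keeper []
top lip [([-0.0821, -0.3315, -0.0001], 0.7), ([-0.0046, 0.0058, 0.1045], 0.23)]
side bail_bar [([0.0039, 0.0425, 0.127], 0.53), ([-0.0001, 0.0047, 0.1038], 0.16)]
side keeper [([-0.0001, 0.0274, 0.1271], 0.82), ([-0.0009, 0.0781, 0.1193], 0.22)]
side lip [([-0.002, 0.0281, 0.1366], 0.97), ([0.0384, -0.268, -0.0018], 0.64)]
```

Emit:
carry_out(
  dp=[
    [-0.08, 0, -0.03],
    [-0.08, 0, 0],
    [-0.08, 0, 0],
    [-0.08, 0, 0],
    [0, 0, 0],
  ],
  yaw=[0, 0, 0, 0, 0],
)

```text
t: 18.75
ee_pos: [0.5768, -0.0467, 0.2976]
tcp_rot: [-0.001, 0.737, 0.676, 0.001]
force: [-3.8, 3.9, 1.3]
width: 0.0476
finger_force: 12.0
```

Emit:
carry_out(
  dp=[
    [-0.07, 0, 0],
    [0, 0, 0],
  ],
  yaw=[0, 0],
)

```text
t: 19.0
ee_pos: [0.5766, -0.0486, 0.2976]
tcp_rot: [-0.001, 0.737, 0.676, 0.001]
force: [-3.5, 4.3, 2.2]
width: 0.0481
finger_force: 12.0
```

```bash
python3 look.py bail_bar keeper lip lever_end
```

```text
t 19.0 tip kit [-0.0003  0.0285  0.1156] rot [-0.0009  0.7368  0.6761  0.0008] F [-3.5  4.3  2.2] w 0.04808888548807795
top bail_bar [([0.0329, -0.2753, 0.0007], 0.57), ([-0.0283, 0.4131, -0.0005], 0.51)]
top keeper [([-0.0267, 0.4095, 0.0027], 0.69), ([0.0325, -0.2722, -0.0012], 0.44)]
top lip []
top lever_end [([-0.0325, 0.4138, 0.0011], 0.26)]
side bail_bar [([-0.0008, 0.027, 0.1245], 0.46)]
side keeper [([0.0008, 0.0297, 0.126], 0.97)]
side lip [([-0.0052, 0.0265, 0.1379], 0.92)]
side lever_end [([0.0, -0.0463, 0.1797], 0.56)]
```

Emit:
carry_out(
  dp=[
    [-0.06, 0, 0],
    [0, 0, 0],
  ],
  yaw=[0, 0],
)

```text
t: 19.75
ee_pos: [0.5764, -0.0502, 0.2976]
tcp_rot: [-0.001, 0.737, 0.676, 0.001]
force: [-4.5, 5.2, 1.6]
width: 0.0476
finger_force: 12.0
```

Emit:
carry_out(
  dp=[
    [-0.05, 0, 0],
    [0, 0, 0],
  ],
  yaw=[0, 0],
)

```text
t: 20.0
ee_pos: [0.5763, -0.0514, 0.2975]
tcp_rot: [-0.001, 0.737, 0.676, 0.001]
force: [-4.7, 6.6, 2.2]
width: 0.0479
finger_force: 12.0
```

```bash
python3 look.py bail_bar keeper lip lever_end;  python3 -c "
from h import *
im,d=robot.get_image('side'); cv2.imwrite('pics/s4.png',cv2.resize(im[160:240,300:390],None,fx=6,fy=6,interpolation=cv2.INTER_CUBIC))"
```

```text
t 20.0 tip kit [-0.0003  0.0257  0.1155] rot [-0.0014  0.7366  0.6763  0.0013] F [-4.7  6.6  2.2] w 0.047927233549637786
top bail_bar []
top keeper [([-0.0021, 0.0236, 0.1251], 0.77)]
top lip [([-0.0026, 0.026, 0.1362], 0.68), ([0.0359, -0.2724, 0.0017], 0.68)]
top lever_end []
side bail_bar [([-0.0009, 0.0274, 0.127], 0.44), ([0.0357, -0.2713, -0.0021], 0.38)]
side keeper [([-0.0003, 0.0269, 0.1287], 0.66)]
side lip [([-0.0034, 0.029, 0.1352], 0.76)]
side lever_end [([0.0022, -0.0588, 0.1745], 0.65)]
```

View pics/s4.png

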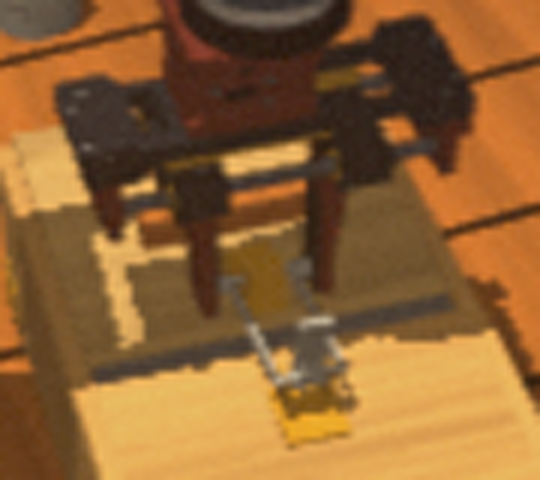

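Emit:
carry_out(
  dp=[
    [-0.04, 0, 0],
    [0, 0, 0],
  ],
  yaw=[0, 0],
)

```text
t: 20.8
ee_pos: [0.5763, -0.052, 0.2976]
tcp_rot: [-0.002, 0.736, 0.677, 0.002]
force: [-3.3, 8.7, 1.3]
width: 0.0477
finger_force: 12.0
```

Emit:
carry_out(
  dp=[
    [-0.03, 0, 0],
    [0, 0, 0],
  ],
  yaw=[0, 0],
)

```text
t: 21.05
ee_pos: [0.5762, -0.0525, 0.2975]
tcp_rot: [-0.002, 0.736, 0.677, 0.002]
force: [-3.8, 10.0, 1.5]
width: 0.0479
finger_force: 12.0
```

Emit:
carry_out(
  dp=[
    [0, 0, 0],
    [0, 0, 0],
    [0, 0, 0],
    [0, 0, 0],
    [0, 0, -0.7],
    [0, 0, -1],
    [0, 0, -1],
    [0, 0, -1],
    [0, 0, 0],
  ],
  yaw=[0, 0, 0, 0, 0, 0, 0, 0, 0],
  fingers=1,
)

```text
t: 22.18
ee_pos: [0.576, -0.0549, 0.4135]
tcp_rot: [0.003, 0.737, 0.676, 0.002]
force: [0.6, 0.1, -0.4]
width: 0.0879
finger_force: 0.0
```

```bash
python3 look.py bail_bar keeper lip lever_end cleat;  python3 -c "
from h import *
im,d=robot.get_image('side'); cv2.imwrite('pics/s5.png',cv2.resize(im[160:240,300:390],None,fx=6,fy=6,interpolation=cv2.INTER_CUBIC))"
```

```text
t 22.18 tip kit [-0.0004  0.0222  0.2315] rot [0.0029 0.7372 0.6757 0.0023] F [ 0.6  0.1 -0.4] w 0.08790250725039413
top bail_bar []
top keeper [([-0.0017, 0.0218, 0.1231], 0.67), ([-0.1735, 0.4542, 0.002], 0.31)]
top lip [([0.0028, 0.0264, 0.1374], 0.57)]
top lever_end [([0.0002, -0.0637, 0.1763], 0.54)]
top cleat [([0.0008, 0.0794, 0.1159], 0.81)]
side bail_bar [([0.0036, 0.0256, 0.1321], 0.47)]
side keeper [([-0.0003, 0.0279, 0.1286], 0.72), ([-0.0007, 0.0804, 0.117], 0.66)]
side lip [([-0.0027, -0.0552, 0.1391], 0.66), ([-0.0024, 0.0266, 0.136], 0.62)]
side lever_end [([0.0034, -0.0607, 0.1756], 0.47)]
side cleat [([0.0017, 0.0796, 0.1185], 0.7)]
```

View pics/s5.png

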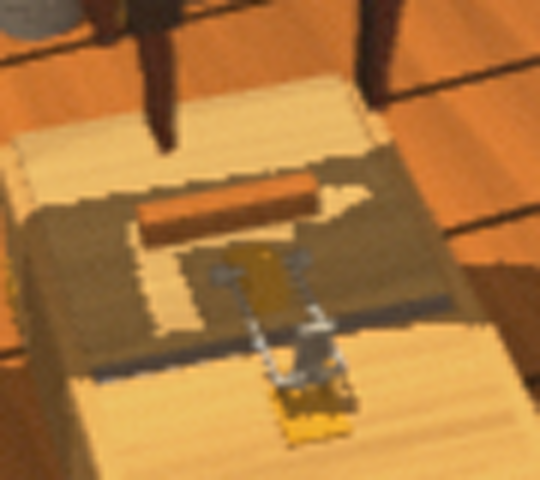

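Emit:
carry_out(
  dp=[
    [-0.92, 0, 0],
    [-0.92, 0, 0],
    [0, 0, 0],
    [0, 0, 0],
    [0, 0, 0],
    [0, 0, 0.7],
    [0, 0, 0.7],
    [0, 0, 0.7],
    [0, 0, 0],
  ],
  yaw=[0, 0, 0, 0, 0, 0, 0, 0, 0],
  fingers=-1,
)

```text
t: 23.95
ee_pos: [0.571, -0.1094, 0.3434]
tcp_rot: [-0.002, 0.737, 0.676, -0.001]
force: [-0.4, -1.0, 0.6]
width: 0.0019
finger_force: 0.0
```

```bash
python3 look.py lever_end bail_bar
```

```text
t 23.95 tip kit [-0.0005 -0.0325  0.1614] rot [-0.0017  0.7369  0.6759 -0.0011] F [-0.4 -1.   0.6] w 0.0018659298509406523
top lever_end []
top bail_bar [([0.0002, 0.0237, 0.1303], 0.59), ([-0.0002, 0.0247, 0.1258], 0.38)]
side lever_end [([0.0014, -0.0612, 0.1763], 0.6), ([0.0019, 0.0268, 0.1339], 0.24)]
side bail_bar [([-0.0796, -0.333, -0.0032], 0.54), ([0.0008, 0.0293, 0.1306], 0.42)]
```

Emit:
carry_out(
  dp=[
    [-0.2, 0, 0],
    [-0.2, 0, 0],
    [-0.1, 0, 0],
    [0, 0, 0],
  ],
  yaw=[0, 0, 0, 0],
)

```text
t: 24.75
ee_pos: [0.57, -0.1249, 0.3456]
tcp_rot: [-0.0, 0.737, 0.676, 0.0]
force: [0.3, 1.5, -0.7]
width: 0.0005
finger_force: 0.9
```

```bash
python3 look.py lever_end
```

```text
t 24.75 tip kit [-0.0002 -0.0481  0.1636] rot [-3.000e-04  7.372e-01  6.757e-01  1.000e-04] F [ 0.3  1.5 -0.7] w 0.0004567505583952524
top lever_end []
side lever_end [([0.0021, -0.0672, 0.1717], 0.65)]
```

Emit:
carry_out(
  dp=[
    [-0.19, 0, 0.06],
    [-0.19, 0, 0.06],
    [-0.15, 0, 0.14],
    [-0.15, 0, 0.14],
    [0, 0, 0],
  ],
  yaw=[0, 0, 0, 0, 0],
)

```text
t: 25.58
ee_pos: [0.5681, -0.1457, 0.3335]
tcp_rot: [0.0, 0.737, 0.675, -0.0]
force: [1.1, 1.2, 0.6]
width: 0.0006
finger_force: 0.9
```

```bash
python3 look.py lever_end bail_bar keeper
```

```text
t 25.57 tip kit [-0.0003 -0.069   0.1515] rot [ 2.000e-04  7.374e-01  6.754e-01 -3.000e-04] F [1.1 1.2 0.6] w 0.0005529344778680508
top lever_end []
top bail_bar [([0.0018, 0.0189, 0.1292], 0.59), ([-0.0863, -0.331, -0.0035], 0.59)]
top keeper [([-0.0006, 0.0199, 0.1259], 0.68)]
side lever_end [([0.0038, -0.086, 0.1557], 0.6)]
side bail_bar []
side keeper [([-0.0044, 0.0216, 0.1252], 0.8)]
```

Emit:
carry_out(
  dp=[
    [-0.08, 0, 0.15],
    [-0.08, 0, 0.15],
    [-0.05, 0, 0.17],
    [-0.05, 0, 0.17],
    [0, 0, 0],
  ],
  yaw=[0, 0, 0, 0, 0],
)

```text
t: 26.6
ee_pos: [0.5674, -0.153, 0.3133]
tcp_rot: [-0.001, 0.737, 0.676, -0.0]
force: [0.5, -0.6, -0.2]
width: 0.0002
finger_force: 0.0
```

Emit:
carry_out(
  dp=[
    [0, 0, 0.08],
    [0, 0, 0.08],
    [0, 0, 0],
  ],
  yaw=[0, 0, 0],
)

```text
t: 26.98
ee_pos: [0.5675, -0.1528, 0.3104]
tcp_rot: [0.0, 0.737, 0.676, 0.0]
force: [-1.7, -0.4, 1.8]
width: 0.0006
finger_force: 1.2
```

```bash
python3 look.py lever_end bail_bar keeper
```

```text
t 26.98 tip kit [-0.0002 -0.0761  0.1284] rot [3.000e-04 7.371e-01 6.758e-01 2.000e-04] F [-1.7 -0.4  1.8] w 0.0006081223359912475
top lever_end []
top bail_bar [([0.0019, 0.0189, 0.1305], 0.63)]
top keeper [([-0.0004, 0.0203, 0.1242], 0.81)]
side lever_end []
side bail_bar []
side keeper [([0.0019, 0.0226, 0.127], 0.93), ([0.0354, -0.2704, 0.0011], 0.52)]
```

Snapped over; press a little more to be sure it is on its stop, then retreat.

Emit:
carry_out(
  dp=[
    [0, 0, 0.05],
    [0, 0, 0.03],
    [0, 0, 0],
  ],
  yaw=[0, 0, 0],
)

```text
t: 27.75
ee_pos: [0.5674, -0.1528, 0.3101]
tcp_rot: [0.001, 0.737, 0.676, 0.001]
force: [-5.4, 2.1, 13.0]
width: 0.0003
finger_force: 6.6
```

Emit:
carry_out(
  dp=[
    [0, 0, -0.5],
    [0, 0, -1],
    [0, 0, -1],
    [0, 0, -1],
    [0, 0, -1],
    [-1, 0, 0],
    [-1, 0, 0],
    [-1, 0, 0],
    [-1, 0, 0],
    [0, 0, 0],
  ],
  yaw=[0, 0, 0, 0, 0, 0, 0, 0, 0, 0],
)

```text
t: 29.0
ee_pos: [0.5569, -0.2743, 0.4414]
tcp_rot: [-0.001, 0.738, 0.675, -0.0]
force: [-0.3, -0.2, -1.0]
width: 0.0006
finger_force: 0.0
```

```bash
python3 look.py lever_end bail_bar keeper cleat;  python3 -c "
from h import *
im,d=robot.get_image('top'); cv2.imwrite('pics/t6.png',cv2.resize(im[130:250,230:430],None,fx=4,fy=4,interpolation=cv2.INTER_CUBIC))
im,d=robot.get_image('side'); cv2.imwrite('pics/s6.png',cv2.resize(im[150:300,280:430],None,fx=4,fy=4,interpolation=cv2.INTER_CUBIC))"
```

```text
t 29.0 tip kit [-2.000e-04 -1.981e-01  2.594e-01] rot [-7.000e-04  7.381e-01  6.747e-01 -4.000e-04] F [-0.3 -0.2 -1. ] w 0.0006082120157560074
top lever_end [([0.0014, -0.0965, 0.1252], 0.74)]
top bail_bar [([0.0008, 0.018, 0.1327], 0.53)]
top keeper [([0.0016, 0.0191, 0.1277], 0.91), ([0.002, -0.0014, 0.0008], 0.67)]
top cleat [([0.0019, 0.074, 0.1153], 0.67)]
side lever_end [([0.0012, -0.0966, 0.1246], 0.43)]
side bail_bar []
side keeper [([-0.0004, 0.0199, 0.1245], 0.62)]
side cleat [([-0.0013, 0.0773, 0.1224], 0.58)]
```

View pics/s6.png

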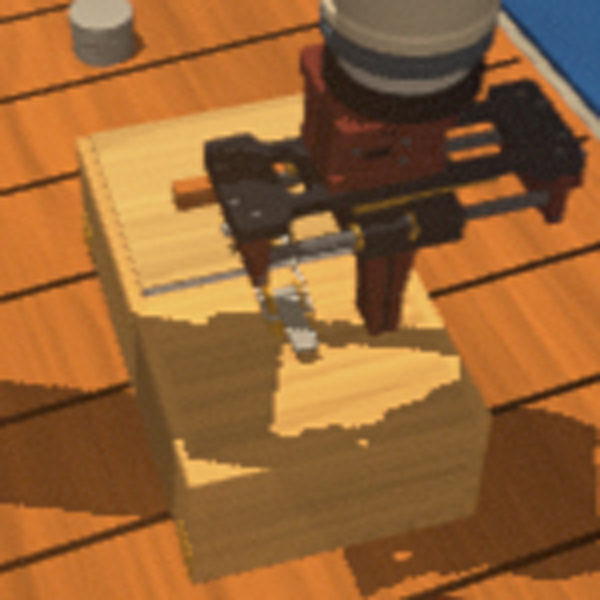

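View pics/t6.png

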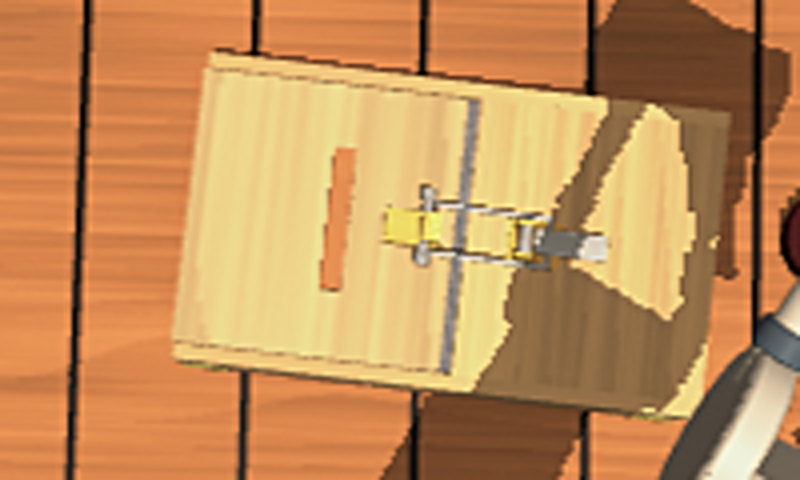

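The top view shows the bail hooked in the keeper (about 425,225), the lever flat along the deck (about 605,247) and the lid closed on the felt (about 460,240). The side view shows the robot clear of everything.

```bash
python3 -c "
from bench import robot
print(robot.hand_in())"
```

```text
the job is handed in; nothing more can be done
None
```

The kit is closed: the lid is home, the bail is hooked under the lip, the lever is snapped fully down, and the robot is clear of everything; I handed the job in after about 29 s on the robot's clock.

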